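# Hang the pot behind the drop keeper

## Robot

A 6-joint arm with a two-finger parallel gripper is mounted at the origin on the work surface. World frame = base frame: x ahead of the robot, y to its left, z up, the work surface at z = 0. Lengths are in m, angles in degrees, forces in N, time in s.
With the tool pointing down it reaches from about 0.4 to 0.825 m from the base axis. Payload 7 kg.
Tool frame: the origin (TCP) lies at the very end of the fingers, on their centre line; the grasp point (between the pads) lies 19 mm behind it; x points along the fingers, z is the direction in which the jaws open and shut, and the axes are right-handed (so a half turn about x gives the same grasp; the last joint's range is limited). The gripper opens to 88 mm and grips with 3 to 60 N. Pads are 19 mm wide; open, the fingers measure 130 mm over their backs; the gripper's body (78 mm by 193 mm) begins 47 mm behind the grasp point.
Start: joints at [-59.353, 20.546, 0.682, 0, -70.136, -16.507], TCP at [0.165, -0.655, 0.227] pointing down, gripper open.
Joint ranges: [-176.03, 176.03], [-82.01, 121.73], [-58.28, 71.71], [-173.87, 95.51], [-174.79, -0.11], [-173.66, 173.66]. Speed limits (degrees/s): [136.94, 136.94, 172.46, 180, 180, 180].

## Interface

Orientations are given as [roll, pitch, yaw] about the fixed x, y, z axes, in that order (R = Rz(yaw) Ry(pitch) Rx(roll)).
In Python, from plant import * gives the robot as it stands.
- The arm moves only by the tool arm_command, never from a script. Its argument "commands" is one flat list of numbers, 5 for each row, row after row: the shift along the tool's x, y, z in mm, then the turn about the tool's x in degrees, then the opening in per cent of the stroke, from 0 (shut) to 100 (fully open). A call has 1 to 5 rows; each row shifts and turns the pose as measured when the row begins, along the tool's axes as they then stand; what a row does not reach is not made up. A row lasts 1/8 s, in which the tool goes at most 62.5 mm and 10.7 degrees, less where a joint would pass 70% of its speed; a pose out of reach is approached as far as the arm can. A call is refused whole if a number of a shift passes 62.5 or a number of a turn 10.7, either way. A call with a gripper value outside its range is refused whole. The fingers move at their own pace and stop on an object; the grip force is fixed at half the most. Time passes only in rows, so rows that do not move let the fingers close. It gives the time, the measured TCP pose, the force and the opening at its end, in the units of the state.
- get_obs(): the state, without advancing time (a new reading comes with each control period).
- snapshot(name): name is "scene" or "top"; returns a dict with "frame" (420x560x3 uint8, blue, green, red), "fov_y" (degrees; the focal length in pixels is half the picture's height over the tangent of half this angle, whatever the lens; pixels are square), "cx", "cy" (the principal point, pixels), "world_to_cam" (4x4, takes a point from world to camera coordinates). Camera axes: x right, y up, looking along -z (the intrinsics and any distortion apply to the point x, -y, -z); pixel columns grow to the right and rows downward; lengths in m; the calibration is good to about 2 mm. A picture is of the moment at which its call begins. There is no depth.
- close_job(): hands the job in, once; it reports no verdict.
The state is a dict: "clock": time; "joint_pos": joint angles; "qvel": joint speeds; "tau": joint torques, N m; "tool_pos": TCP position; "orientation": TCP orientation; "force": force on the tool from outside, world axes, zero at the start; "moment": the same for the moment, N m; "opening": finger opening in m.
Only numpy, scipy, OpenCV 4.12 (cv2) and the standard library are available. Lean on these libraries where they do the work, as an engineer would, in place of code of your own. Each camera call takes 0.05 s, during which the arm holds its last target. There are 200 camera calls.

## Task

Hang the terracotta pot that has the open arched handle on the peg of the hook stand: bring the handle over the free end of the peg so that it swings the steel drop keeper up, and go on until the keeper has fallen shut behind it. Let go, leaving the pot hanging on the peg, roughly level and still, and leave the lidded pot standing where it is.

Things in the scene. Friction and masses are not known exactly. Their poses are not given: they have to be found in the camera images.
- pot: Loose open terracotta pot, 106 wide, 45 high, 0.25 kg, with an open arched handle, its top a level 12x12 bar along y. Origin: underside of that bar at its middle, 95 above the foot; z up. Opening below it 50 high, 82 wide in y. Grip the flat tab on top: 12 thick in x, 26 wide in y, from the bar's top (12 above origin) to 48 above origin. All mm.
- hook: Fixed stand: wood foot (12 high), steel post, one flat level peg, 30 wide, 8 thick. Origin on the table; z up. Peg lies along x at y 0, free end x -86, towards the robot. Hang the pot with its origin at x 0, on the peg's top, 156 high. Post face at x 75, 217 high. Keeper bracket: bar at y 46 to 54, 198 to 212 high, x -73 to post; a hand within y +-20 passes it. mm.
- keeper (a joint): Steel flap, rad. 0 = shut: it hangs at the stand's y 28 to 40 mm from a pin at x -65, 205 high, lower end 155 high, and cannot swing out. Grows (to 1.45) as the end swings in (+x) and up; 60 g, free, falls shut. A handle pushed in along the peg with its underside 168 mm high lifts it about 1.0 rad and is past it at x -10; then lower it onto the peg at x 0.
- lidded: Bystander: loose terracotta pot of the same size, 0.45 kg, with a closed domed lid and the same upright tab, but no arch and no opening. Origin on its axis, 95 mm above its foot; tab up to 48 mm above the origin. The two pots may stand in each other's place.
Mind the look-alikes: they are no part of the job. Leave any black or yellow look-alike of the pot alone.

How it is judged:
By the outcome, as a careful person would: the job done as asked, in the order asked, and still so for the second after the job is handed in, with the robot touching nothing.
It also fails if it takes over 51 s, if anything falls off the work surface, if the arm or the gripper's body presses on something with over 40 N, if the wrist force passes 120 N, or if a joint passes its speed limit or range.

## Working session

There is one attempt and no reset: what is moved stays moved. The work goes in short steps, Python scripts to look and compute and a tool call to move; the robot and the scene stay as the last step left them, time stands still between calls to the robot, and variables do not carry over. Pictures are saved under pics/ and viewed, about 8 in all and at most 12, crops included, and the job is handed in when it is done.

Besides the shell and the picture viewer there is one more tool, called after "Call:" as name(argument=value, ...) on one line, values as JSON. arm_command: Moves the arm, as the interface text tells. Its arguments: {"type":"object","properties":{"commands":{"type":"array"}},"required":["commands"]}

```bash
mkdir -p pics; cat > h.py <<'E'
from plant import *
import numpy as np, cv2
def snap(n,f=None):
    s=snapshot(n)
    if f: cv2.imwrite('pics/'+f,s['frame'])
    return s
def K(s):
    f=s['frame'].shape[0]/2/np.tan(np.radians(s['fov_y']/2)); return f
def ray(s,u,v):
    f=K(s); d=np.array([(u-s['cx'])/f,-(v-s['cy'])/f,-1]); T=np.array(s['world_to_cam']); R=T[:3,:3]
    return -R.T@T[:3,3], R.T@d
def onz(s,u,v,z):
    o,d=ray(s,u,v); return o+d*(z-o[2])/d[2]
def proj(s,p):
    T=np.array(s['world_to_cam']); c=T[:3,:3]@np.array(p)+T[:3,3]; f=K(s)
    return s['cx']+f*c[0]/-c[2], s['cy']+f*c[1]/c[2]
E
python3 - <<'E'
from h import *
a=snap('scene','s1.png');b=snap('top','t1.png')
for s in(a,b): print({k:v for k,v in s.items() if k!='frame'})
print(get_obs())
E
```

```text
{'fov_y': 43.30173082852195, 'cx': 276.75953400120744, 'cy': 220.10050089578385, 'world_to_cam': array([[-0.89524574,  0.4455629 ,  0.00296107,  0.52123236],
       [-0.34507892, -0.69752212,  0.62799955,  0.00774737],
       [ 0.28187871,  0.56119211,  0.77820807, -1.31311247],
       [ 0.        ,  0.        ,  0.        ,  1.        ]])}
{'fov_y': 47.87673819087498, 'cx': 271.2150613966852, 'cy': 210.33034278944282, 'world_to_cam': array([[ 0.02867398, -0.99933591,  0.02248419, -0.12786506],
       [ 0.99467861,  0.03075268,  0.0983297 , -0.53846749],
       [-0.09895585,  0.01954504,  0.99489986, -1.19201952],
       [ 0.        ,  0.        ,  0.        ,  1.        ]])}
{'clock': 0.1, 'joint_pos': array([-5.93518634e+01,  2.05888628e+01,  6.38536841e-01, -1.96762252e-02,
       -7.01362800e+01, -1.65089559e+01]), 'qvel': array([ 0.01669527, -0.14437947,  0.17349366,  0.09975254, -0.03297648,
       -0.00152597]), 'tau': array([ 1.83101965e-03, -5.84164381e+01,  2.93755603e+01,  7.01540351e+00,
        1.01729447e-02, -6.21531558e-05]), 'tool_pos': array([ 0.16478356, -0.65411298,  0.2256893 ]), 'orientation': array([  4.45419364,  89.91144003, 108.58667474]), 'force': array([ 0.18609618, -0.24111107,  0.11104799]), 'moment': array([-0.09008744, -0.00905329, -0.00409425]), 'opening': 0.08757797682215834}
```

View pics/s1.png

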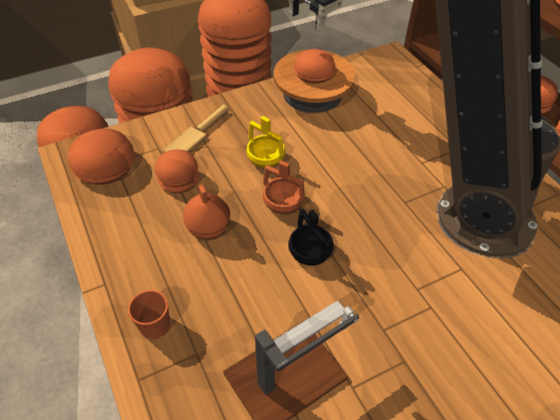

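View pics/t1.png

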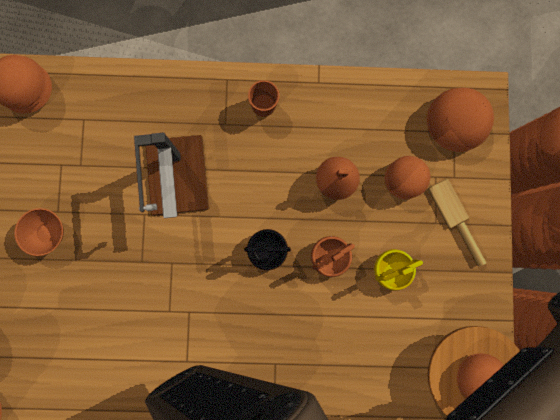

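The scene view shows these candidates:
- **Open arched handle, terracotta:** scene (283,188), top (332,257). This one fits the description.
- **Lidded bystander:** scene (207,213), top (338,178).
- **Look-alikes:** black at scene (311,240) and yellow at scene (265,148).

The stand is at scene (290,365), top (170,178). I'll confirm in an enlarged crop.

```bash
python3 - <<'E'
import cv2,numpy as np
s=cv2.imread('pics/s1.png');t=cv2.imread('pics/t1.png')
def c(im,x,y,w,h): return cv2.resize(im[y:y+h,x:x+w],(400,300),interpolation=cv2.INTER_CUBIC)
cv2.imwrite('pics/c1.png',np.vstack([np.hstack([c(s,240,150,80,60),c(t,295,222,80,60)]),np.hstack([c(s,220,290,144,108),c(t,110,124,128,96)])]))
E
```

```text
(no output)
```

View pics/c1.png

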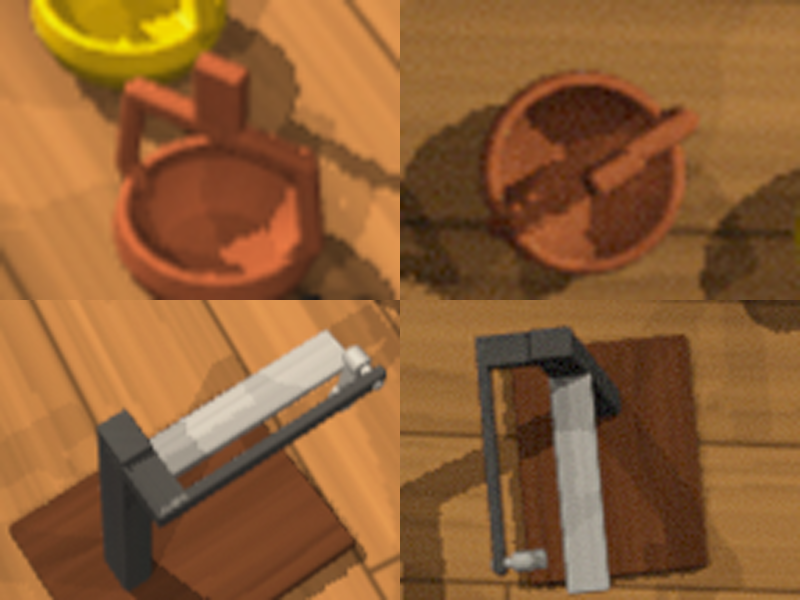

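The crop confirms it: the terracotta pot with the open arch has its tab at scene about (285,163). The stand's peg ends at top (170,216), and the keeper hangs on its left-hand side in that view.

```bash
cat >> h.py <<'E'
def tri(a,ua,b,ub):
    o1,d1=ray(a,*ua);o2,d2=ray(b,*ub);d1/=np.linalg.norm(d1);d2/=np.linalg.norm(d2)
    k=np.linalg.lstsq(np.c_[d1,-d2],o2-o1,rcond=None)[0];p,q=o1+k[0]*d1,o2+k[1]*d2
    return (p+q)/2,np.linalg.norm(p-q)
E
python3 - <<'E'
from h import *
np.set_printoptions(precision=4,suppress=True)
a=snap('scene');b=snap('top')
S=lambda x,y:(240+x/5,150+y/5); S2=lambda x,y:(220+x/2.778,290+(y-300)/2.778)
T=lambda x,y:(295+(x-400)/5,222+y/5); T2=lambda x,y:(110+(x-400)/3.125,124+(y-300)/3.125)
print('rim',onz(a,*S(218,215),.045),onz(b,*T(585,170),.045),tri(a,S(218,215),b,T(585,170)))
l,r=onz(a,*S(127,87),.107),onz(a,*S(313,157),.107);print('bar',l,r,np.degrees(np.arctan2(*(r-l)[1::-1])),np.linalg.norm(r-l),(l+r)/2)
print('tabtop',onz(a,*S(223,65),.143), onz(b,*T(665,135),.143))
print('tabtop pix in top', [onz(b,*T(*p),.143) for p in((690,115),(640,150))])
for n,p in dict(e1=(567,590),e2=(608,585),r1=(553,378),r2=(590,373)).items(): print(n,onz(b,*T2(*p),.156))
print('sc end',onz(a,*S2(330,331),.156),onz(a,*S2(350,355),.156),'root',onz(a,*S2(152,440),.156),onz(a,*S2(172,472),.156))
for p in((517,341),(688,336),(707,568),(521,586)): print('foot',onz(b,*T2(*p),.012))
for p in((355,545),(12,525)): print('footS',onz(a,*S2(*p),.012))
E
```

```text
rim [ 0.4347 -0.259   0.045 ] [ 0.4292 -0.2683  0.045 ] (array([ 0.4291, -0.2702,  0.031 ]), np.float64(0.0005478117330937688))
bar [ 0.4624 -0.3026  0.107 ] [ 0.4041 -0.2226  0.107 ] 126.09773644139106 0.09900743608726982 [ 0.4332 -0.2626  0.107 ]
tabtop [ 0.4312 -0.2635  0.143 ] [ 0.4458 -0.2905  0.143 ]
tabtop pix in top [array([ 0.4554, -0.3021,  0.143 ]), array([ 0.4385, -0.279 ,  0.143 ])]
e1 [0.5068 0.1373 0.156 ]
e2 [0.5114 0.1075 0.156 ]
r1 [0.6645 0.1557 0.156 ]
r2 [0.6692 0.1285 0.156 ]
sc end [0.5111 0.1147 0.156 ] [0.5085 0.1363 0.156 ] root [0.6529 0.1328 0.156 ] [0.6513 0.1578 0.156 ]
foot [0.7275 0.2199 0.012 ]
foot [0.7368 0.0763 0.012 ]
foot [0.54  0.052 0.012]
foot [0.5203 0.2053 0.012 ]
footS [0.5287 0.2056 0.012 ]
footS [0.7402 0.0842 0.012 ]
```

```bash
cat >> h.py <<'E'
from scipy.spatial.transform import Rotation as Ro
def rel(p=None,head=None):
    o=get_obs();R=Ro.from_euler('xyz',o['orientation'],degrees=True).as_matrix()
    z=R[:,2];h=np.degrees(np.arctan2(z[1],z[0]))
    print('t%.2f'%o['clock'],'tcp',np.round(o['tool_pos'],4),'toolx',R[:,0].round(3),'heady',round(float(np.degrees(np.arctan2(R[1,1],R[0,1]))),1),'jaw',round(h,1),'j6',o['joint_pos'][5].round(1),'F',np.round(o['force'],1),'op',round(o['opening']*1e3,1))
    if p is not None: print('shift tool mm',(R.T@(np.array(p)-o['tool_pos'])*1e3).round(1))
    if head is not None:
        d=(head-h+90)%180-90; print('turn about toolx',-d)
E
python3 - <<'E'
from h import *
rel((.4318,-.263,.24),36)
a=snap('scene');b=snap('top')
c=np.array([.4318,-.263,0]);v=np.array([-.589,.808,0]);n=np.array([.808,.589,0])
for s,nm in((a,'s'),(b,'t')):
    for k,z in((-.013,.143),(.013,.143),(-.05,.107),(.05,.107)): print(nm,k,[np.round(proj(s,c+v*k+n*m+[0,0,z]),1) for m in(-.006,.006)])
print('black',onz(b,267,250,.045))
# rim masks: reddish pot
for s,nm,(x,y,w,h) in((a,'s',(255,155,55,60)),(b,'t',(308,230,55,50))):
    hsv=cv2.cvtColor(s['frame'],cv2.COLOR_BGR2HSV)[y:y+h,x:x+w]
    m=((hsv[...,0]<10)&(hsv[...,1]>120)&(hsv[...,2]>50)).astype('u1')
    n_,l,st,ce=cv2.connectedComponentsWithStats(m);i=1+st[1:,4].argmax();print(nm,st[i]+[x,y,0,0,0])
E
```

```text
t0.20 tcp [ 0.1648 -0.6543  0.226 ] toolx [-0.     0.001 -1.   ] heady -165.9 jaw 104.1 j6 -16.5 F [-0.3  0.2  1.2] op 87.4
shift tool mm [ -13.7 -354.5  314.2]
turn about toolx 68.13591825808793
s -0.013 [array([280.7, 159.8]), array([278.3, 163. ])]
s 0.013 [array([290.6, 163.4]), array([288.3, 166.7])]
s -0.05 [array([266.9, 165.5]), array([264.5, 168.6])]
s 0.05 [array([304.4, 179.5]), array([302.1, 182.8])]
t -0.013 [array([342.1, 253.7]), array([339.2, 249.4])]
t 0.013 [array([333., 260.]), array([330. , 255.8])]
t -0.05 [array([352.1, 245. ]), array([349.2, 240.9])]
t 0.05 [array([318.1, 268.8]), array([315.2, 264.6])]
black [ 0.43954254 -0.10369033  0.045     ]
s [ 264  161   41   52 1432]
t [319 237  22  29 209]
```

Call:
arm_command(commands=[0,0,0,10.7,100,0,0,0,10.7,100,0,0,0,10.7,100,0,0,0,10.7,100,0,0,0,10.7,100])

```text
clock: 0.92
tool_pos: [0.1648, -0.6541, 0.2257]
orientation: [57.7, 89.9, 107.9]
force: [0.2, -1.9, -0.5]
opening: 0.0878
```

Call:
arm_command(commands=[0,0,0,10.7,100,0,0,0,3.9,100,0,0,0,0,100])

```text
clock: 1.3
tool_pos: [0.1647, -0.6539, 0.2254]
orientation: [69.5, 89.9, 104.7]
force: [-0.7, -0.2, -0.3]
opening: 0.0874
```

```bash
python3 -c "
from h import *
rel((.431,-.265,.23),36)"
```

```text
t1.30 tcp [ 0.1647 -0.6539  0.2254] toolx [-0.001  0.002 -1.   ] heady 125.3 jaw 35.3 j6 -85.4 F [-0.7 -0.2 -0.3] op 87.4
shift tool mm [ -4.  163.9 441.9]
turn about toolx -0.7438335250768091
```

The last joint would run out of range at the hook (about -186°), so I'll take the half-turned grasp instead.

Call:
arm_command(commands=[0,0,0,-10.7,100,0,0,0,-10.7,100,0,0,0,-10.7,100,0,0,0,-10.7,100,0,0,0,-10.7,100])

```text
clock: 1.92
tool_pos: [0.1647, -0.6537, 0.2251]
orientation: [16.0, 89.9, 105.4]
force: [0.0, 0.5, -1.2]
opening: 0.0879
```

Call:
arm_command(commands=[0,0,0,-10.7,100,0,0,0,-10.7,100,0,0,0,-10.7,100,0,0,0,-10.7,100,0,0,0,-10.7,100])

```text
clock: 2.55
tool_pos: [0.1646, -0.6536, 0.2249]
orientation: [-37.1, 89.8, 106.0]
force: [0.5, -0.7, 0.3]
opening: 0.0875
```

Call:
arm_command(commands=[0,0,0,-10.7,100,0,0,0,-10.7,100,0,0,0,-10.7,100,0,0,0,-10.7,100,0,0,0,-10.7,100])

```text
clock: 3.18
tool_pos: [0.1645, -0.6534, 0.2246]
orientation: [-90.4, 89.8, 106.4]
force: [0.3, 0.4, 1.1]
opening: 0.0877
```

Call:
arm_command(commands=[0,0,0,-10.7,100,0,0,0,-9,100,0,0,0,0,100])

```text
clock: 3.55
tool_pos: [0.1645, -0.6533, 0.2244]
orientation: [-110.7, 89.8, 106.4]
force: [-0.2, -0.1, -0.6]
opening: 0.0877
```

```bash
python3 -c "
from h import *
rel((.431,-.265,.23),216)"
```

```text
t3.55 tcp [ 0.1645 -0.6533  0.2244] toolx [-0.001  0.004 -1.   ] heady -52.9 jaw -142.9 j6 96.4 F [-0.2 -0.1 -0.6] op 87.7
shift tool mm [  -4.4 -149.3 -446.7]
turn about toolx 1.0618592647089145
```

Call:
arm_command(commands=[0,-15,-45,0,100,-1,-15,-45,0,100,0,-15,-45,0,100,-1,-15,-45,0,100,0,-15,-45,0,100])

```text
clock: 4.18
tool_pos: [0.3019, -0.4558, 0.2258]
orientation: [-102.9, 89.8, 112.9]
force: [0.7, -1.0, 0.3]
opening: 0.0871
```

Call:
arm_command(commands=[0,-15,-45,0,100,-1,-15,-45,0,100,0,-15,-45,0,100,-1,-15,-45,0,100,0,-15,-42,0,100])

```text
clock: 4.8
tool_pos: [0.4431, -0.2591, 0.23]
orientation: [-159.4, 89.8, 55.6]
force: [0.2, -0.3, 0.2]
opening: 0.0877
```

```bash
python3 -c "
from h import *
rel((.431,-.265,.17),216)
a=snap('scene','s2.png')
o=get_obs()
print(proj(a,o['tool_pos']))"
```

```text
t4.80 tcp [ 0.4431 -0.2591  0.23  ] toolx [ 0.002  0.002 -1.   ] heady -55.1 jaw -145.1 j6 43.5 F [ 0.2 -0.3  0.2] op 87.7
shift tool mm [60.  -2.  13.5]
turn about toolx -1.0543703000018922
(np.float64(280.7792651377536), np.float64(138.72378006005903))
```

Call:
arm_command(commands=[20,-2,12,0,100,20,0,0,0,100,18,0,0,0,100,0,0,0,0,100])

```text
clock: 5.35
tool_pos: [0.4363, -0.2597, 0.1716]
orientation: [169.5, 89.7, 24.1]
force: [-0.7, -0.1, 0.3]
opening: 0.0879
```

```bash
python3 -c "
from h import *
rel((.431,-.265,.105),216)
a=snap('scene');b=snap('top')
o=get_obs();print(proj(a,o['tool_pos']),proj(b,o['tool_pos']))
c=lambda im,x,y:cv2.resize(im[y:y+90,x:x+80],(400,450),interpolation=cv2.INTER_CUBIC)
cv2.imwrite('pics/c2.png',np.hstack([c(a['frame'],240,125),c(b['frame'],300,205)]))"
```

```text
t5.35 tcp [ 0.4363 -0.2597  0.1716] toolx [ 0.005  0.002 -1.   ] heady -55.4 jaw -145.4 j6 43.4 F [-0.7 -0.1  0.3] op 87.9
shift tool mm [66.5  1.2  7.8]
turn about toolx -1.3928770199713085
(np.float64(283.0391264142128), np.float64(155.36851217264433)) (np.float64(336.98783341796116), np.float64(252.1204882153579))
```

View pics/c2.png

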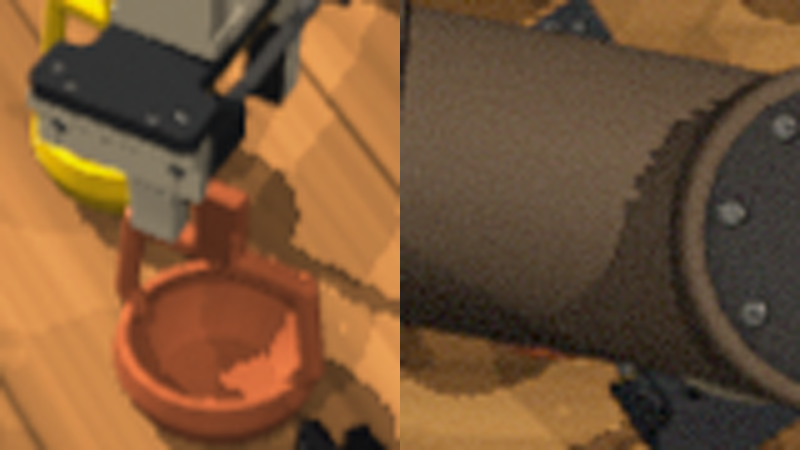

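Call:
arm_command(commands=[15,1,6,-1.4,100,17,0,0,0,100,17,0,0,0,100,17,0,0,0,100,0,0,0,0,100])

```text
clock: 6.08
tool_pos: [0.4335, -0.2658, 0.1054]
orientation: [147.9, 89.3, 4.1]
force: [-0.2, -0.3, -0.0]
opening: 0.0875
```

```bash
python3 -c "
from h import *
rel((.4315,-.264,.105),216)
a=snap('scene')
c=lambda im,x,y:cv2.resize(im[y:y+80,x:x+80],(560,560),interpolation=cv2.INTER_CUBIC)
cv2.imwrite('pics/c3.png',c(a['frame'],240,135))"
```

```text
t6.08 tcp [ 0.4335 -0.2658  0.1054] toolx [ 0.012  0.001 -1.   ] heady -53.8 jaw -143.8 j6 45.8 F [-0.2 -0.3 -0. ] op 87.5
shift tool mm [ 0.4 -2.6  0.6]
turn about toolx 0.20179144731378074
```

View pics/c3.png

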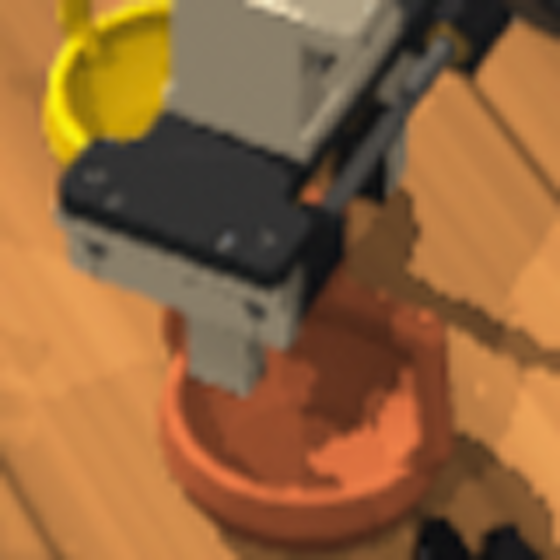

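The near finger (tip about (272,187)) sits in front of the tab, with both fingers straddling it. Closing now.

Call:
arm_command(commands=[0,-2,0,0,100,0,0,0,0,5,0,0,0,0,5,0,0,0,0,5,0,0,0,0,5])

```text
clock: 6.75
tool_pos: [0.4341, -0.2647, 0.1085]
orientation: [141.7, 89.0, -2.1]
force: [-0.4, 0.4, -0.9]
opening: 0.0531
```

Call:
arm_command(commands=[0,0,0,0,5,0,0,0,0,5,0,0,0,0,5,0,0,0,0,5])

```text
clock: 7.25
tool_pos: [0.4339, -0.2648, 0.1084]
orientation: [141.2, 89.0, -2.6]
force: [-2.3, -3.0, -0.3]
opening: 0.0134
```

Call:
arm_command(commands=[0,0,0,0,5,0,0,0,0,5])

```text
clock: 7.5
tool_pos: [0.4339, -0.2647, 0.1083]
orientation: [142.0, 89.0, -1.8]
force: [-0.5, -0.2, -0.0]
opening: 0.012
```

Call:
arm_command(commands=[-8,0,0,0,5,-20,0,0,0,5,-30,0,0,0,5,-30,0,0,0,5,-30,0,0,0,5])

```text
clock: 8.12
tool_pos: [0.429, -0.2636, 0.2277]
orientation: [158.1, 89.5, 14.3]
force: [0.1, -0.0, -2.7]
opening: 0.012
```

Call:
arm_command(commands=[-30,0,0,0,5,-20,0,0,0,5,0,0,0,0,5])

```text
clock: 8.5
tool_pos: [0.4286, -0.2637, 0.2825]
orientation: [151.1, 89.2, 7.3]
force: [0.2, -0.1, -3.3]
opening: 0.0118
```

```bash
python3 -c "
from h import *
rel((.40,.109,.27),187)"
```

```text
t8.50 tcp [ 0.4286 -0.2637  0.2825] toolx [ 0.013  0.002 -1.   ] heady -53.8 jaw -143.8 j6 45.6 F [ 0.2 -0.1 -3.3] op 11.8
shift tool mm [  12.8 -317.8 -196.9]
turn about toolx 29.191016727690908
```

Call:
arm_command(commands=[0,0,0,9.7,5,0,0,0,9.7,5,0,0,0,9.7,5,0,0,0,0,5])

```text
clock: 9.0
tool_pos: [0.4261, -0.2624, 0.2782]
orientation: [-153.1, 89.5, 33.1]
force: [0.2, 0.4, -2.8]
opening: 0.0122
```

```bash
python3 -c "
from h import *
rel((.42,.112,.27),187)"
```

```text
t9.00 tcp [ 0.4261 -0.2624  0.2782] toolx [ 0.008  0.005 -1.   ] heady -83.7 jaw -173.7 j6 15.8 F [ 0.2  0.4 -2.8] op 12.2
shift tool mm [   9.9 -372.8  -34.7]
turn about toolx -0.7323973129357455
```

Call:
arm_command(commands=[0,-20,-2,0,5,0,-40,-4,0,5,0,-40,-4,0,5,0,-40,-4,0,5,0,-40,-4,0,5])

```text
clock: 9.62
tool_pos: [0.4205, -0.0784, 0.2747]
orientation: [-105.1, 89.7, 82.1]
force: [0.3, -0.3, -1.8]
opening: 0.0121
```

Call:
arm_command(commands=[0,-40,-4,0,5,0,-40,-4,0,5,0,-40,-4,0,5,0,-40,-4,0,5,0,-20,0,0,5])

```text
clock: 10.25
tool_pos: [0.4091, 0.1087, 0.2732]
orientation: [-82.4, 89.6, 106.3]
force: [-0.1, -0.1, -2.8]
opening: 0.0117
```

```bash
python3 -c "
from h import *
rel((.42,.112,.182),187)"
```

```text
t10.25 tcp [0.4091 0.1087 0.2732] toolx [-0.002  0.006 -1.   ] heady -81.3 jaw -171.3 j6 -32.7 F [-0.1 -0.1 -2.8] op 11.7
shift tool mm [ 91.2  -1.1 -11.3]
turn about toolx 1.7128863632577236
```

Call:
arm_command(commands=[25,0,-10,1.7,5,25,0,0,0,5,25,0,0,0,5,16,0,0,0,5,0,0,0,0,5])

```text
clock: 10.88
tool_pos: [0.4171, 0.1122, 0.1773]
orientation: [-55.8, 89.6, 132.7]
force: [0.2, 0.3, -2.2]
opening: 0.0116
```

```bash
python3 -c "
from h import *
rel((.42,.112,.1815),187)
a=snap('scene');b=snap('top')
c=lambda im,x,y:cv2.resize(im[y:y+135,x:x+180],(400,300),interpolation=cv2.INTER_CUBIC)
A=cv2.resize(a['frame'][240:390,230:430],(800,600),interpolation=cv2.INTER_CUBIC)
cv2.imwrite('pics/c4.png',A);cv2.imwrite('pics/t4.png',cv2.resize(b['frame'][120:270,100:300],(800,600),interpolation=cv2.INTER_CUBIC))"
```

```text
t10.88 tcp [0.4171 0.1122 0.1773] toolx [-0.005  0.005 -1.   ] heady -81.5 jaw -171.5 j6 -32.3 F [ 0.2  0.3 -2.2] op 11.6
shift tool mm [-4.2  0.6 -2.8]
turn about toolx 1.4549242437566932
```

View pics/c4.png

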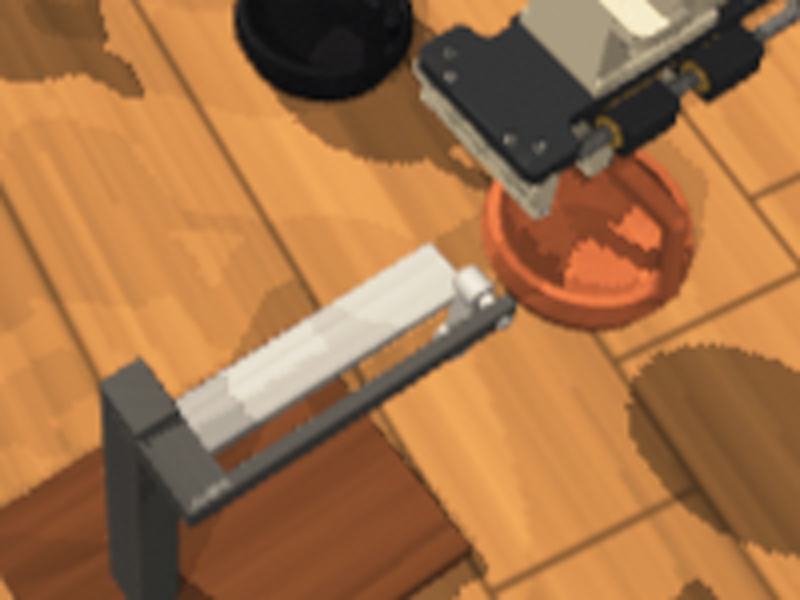

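```bash
python3 -c "
from h import *
a=snap('scene')
P=lambda x,y,z:onz(a,230+x/4,240+y/4,z)
e=P(432,245,.156);r=P(178,403,.156);n1=P(207,450,.156);n2=P(440,310,.156)
g=lambda d:np.degrees(np.arctan2(d[1],d[0]))
print(e,r,g(r-e),n1,n2,g(n1-n2)); print('brk end top',P(505,297,.212),P(190,515,.212))
h=np.radians(6.5);ex=np.array([np.cos(h),np.sin(h),0]);ey=np.array([-ex[1],ex[0],0])
o=e+86e-3*ex+15e-3*ey;print('origin',o)
for q in((-86,-15,156),(-86,15,156),(75,-15,156),(-73,54,212),(-73,46,212)): print(q,np.array(proj(a,np.r_[o[:2],0]+ex*q[0]/1e3+ey*q[1]/1e3+[0,0,q[2]/1e3]))*4-[920,960])
"
```

```text
[0.51246719 0.114237   0.156     ] [0.65349506 0.13322596 0.156     ] 7.668574535248486 [0.65202905 0.15867553 0.156     ] [0.52646306 0.1450085  0.156     ] 6.211815527923194
brk end top [0.51880349 0.17577127 0.212     ] [0.68275883 0.20323691 0.212     ]
origin [0.59621632 0.13887605 0.156     ]
(-86, -15, 156) [432. 245.]
(-86, 15, 156) [471.69564083 293.20796516]
(75, -15, 156) [138.5107808  419.24350765]
(-73, 54, 212) [518.06765252 311.80008643]
(-73, 46, 212) [506.32710706 297.71757945]
```

View pics/t4.png

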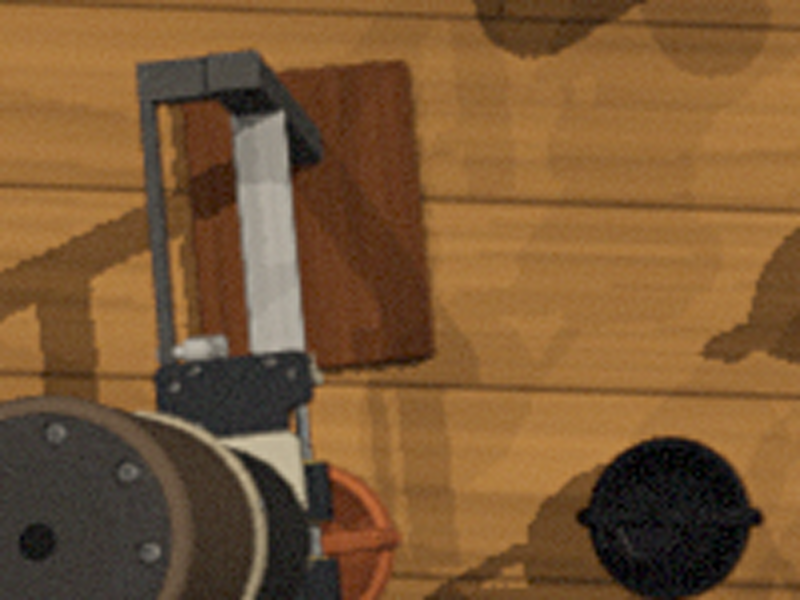

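Call:
arm_command(commands=[-4,-1,0,1.4,5,-1,0,-10,0,5,0,0,-15,0,5,0,0,-15,0,5,0,0,0,0,5])

```text
clock: 11.65
tool_pos: [0.4629, 0.1202, 0.1868]
orientation: [-112.8, 89.4, 74.2]
force: [-0.6, 0.1, -2.2]
opening: 0.012
```

```bash
python3 -c "
from h import *
rel((.598,.1364,.182),187)"
```

```text
t11.65 tcp [0.4629 0.1202 0.1868] toolx [ 0.003  0.009 -1.   ] heady -83.0 jaw -173.0 j6 -30.7 F [-0.6  0.1 -2.2] op 12.0
shift tool mm [   5.3    0.3 -136. ]
turn about toolx -0.03455314274162902
```

Call:
arm_command(commands=[5,0,-5,0,5,0,0,-8,0,5,0,0,-8,0,5,0,0,0,0,5])

```text
clock: 12.15
tool_pos: [0.4851, 0.1226, 0.1807]
orientation: [-104.7, 89.5, 82.3]
force: [-0.3, 0.3, -2.1]
opening: 0.0119
```

```bash
python3 -c "
from h import *
rel((.598,.1364,.182),187)"
```

```text
t12.15 tcp [0.4851 0.1226 0.1807] toolx [ 0.001  0.009 -1.   ] heady -83.1 jaw -173.1 j6 -29.3 F [-0.3  0.3 -2.1] op 11.9
shift tool mm [  -1.1   -0.  -113.7]
turn about toolx -0.05902555974699908
```

Call:
arm_command(commands=[0,0,-10,0,5,0,0,-10,0,5,0,0,-10,0,5,0,0,-10,0,5])

```text
clock: 12.65
tool_pos: [0.5272, 0.1279, 0.1812]
orientation: [-107.7, 89.5, 79.3]
force: [-0.3, 0.1, -2.2]
opening: 0.0116
```

```bash
python3 -c "
from h import *
rel((.598,.1364,.182),187)
a=snap('scene')
cv2.imwrite('pics/c5.png',cv2.resize(a['frame'][260:380,250:410],(800,600),interpolation=cv2.INTER_CUBIC))"
```

```text
t12.65 tcp [0.5272 0.1279 0.1812] toolx [ 0.002  0.009 -1.   ] heady -83.0 jaw -173.0 j6 -26.9 F [-0.3  0.1 -2.2] op 11.6
shift tool mm [ -0.6   0.2 -71.4]
turn about toolx -0.023795813256924703
```

View pics/c5.png

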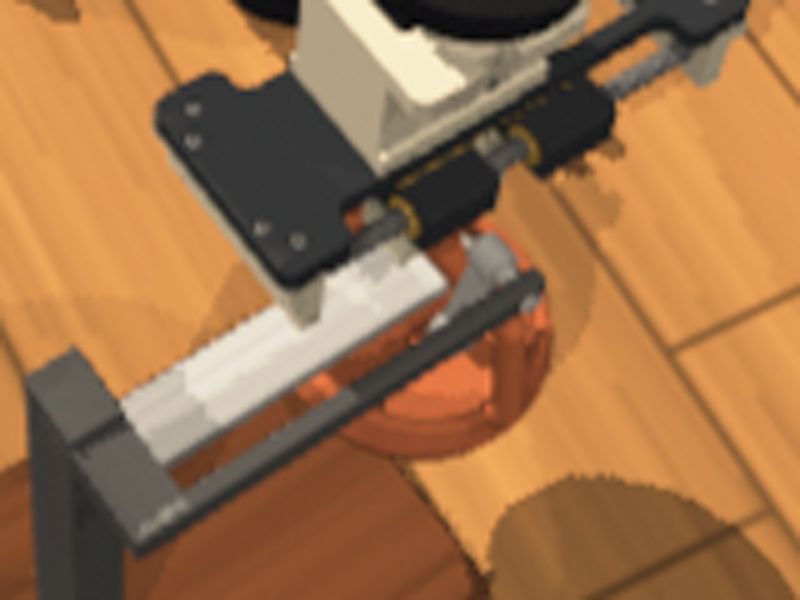

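The peg is inside the arch: its free end shows at crop (440,280) in front of the pot, and the bar is just short of the keeper. I'll keep pushing in.

Call:
arm_command(commands=[0,0,-10,0,5,0,0,-10,0,5,0,0,-10,0,5,0,0,-10,0,5])

```text
clock: 13.2
tool_pos: [0.5702, 0.1332, 0.1809]
orientation: [-106.6, 89.5, 80.4]
force: [-0.2, 0.6, -3.3]
opening: 0.0117
```

```bash
python3 -c "
from h import *
rel((.598,.1364,.182),187)"
```

```text
t13.20 tcp [0.5702 0.1332 0.1809] toolx [ 0.001  0.008 -1.   ] heady -83.0 jaw -173.0 j6 -24.8 F [-0.2  0.6 -3.3] op 11.7
shift tool mm [ -1.1   0.2 -28. ]
turn about toolx -0.008937676320783794
```

Call:
arm_command(commands=[0,0,-10,0,5,0,0,-10,0,5,0,0,-6,0,5,0,0,0,0,5,0,0,0,0,5])

```text
clock: 13.82
tool_pos: [0.5986, 0.1365, 0.1805]
orientation: [-105.6, 89.5, 81.4]
force: [-0.5, 0.1, -2.6]
opening: 0.0121
```

```bash
python3 -c "
from h import *
rel((.598,.1364,.182),187)
a=snap('scene')
cv2.imwrite('pics/c6.png',cv2.resize(a['frame'][260:380,250:410],(800,600),interpolation=cv2.INTER_CUBIC))"
```

```text
t13.82 tcp [0.5986 0.1365 0.1805] toolx [ 0.001  0.008 -1.   ] heady -83.0 jaw -173.0 j6 -23.7 F [-0.5  0.1 -2.6] op 12.1
shift tool mm [-1.5  0.   0.6]
turn about toolx -0.03985911059828595
```

View pics/c6.png

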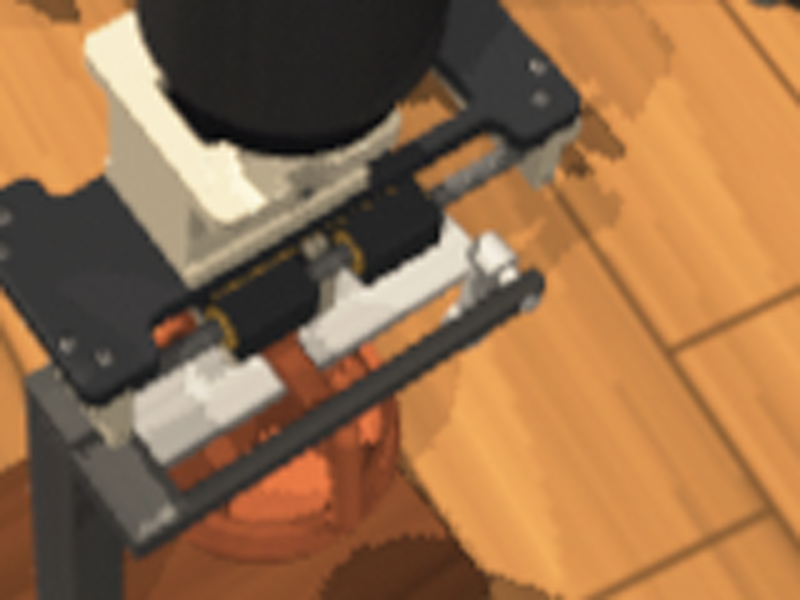

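The bar is past the keeper, which hangs shut again at crop (485,280). Lowering onto the peg.

Call:
arm_command(commands=[4,0,0,0,5,3,0,0,0,5,2,0,0,0,5,0,0,0,0,5])

```text
clock: 14.38
tool_pos: [0.5979, 0.1366, 0.1711]
orientation: [-105.3, 89.5, 81.7]
force: [-0.4, -0.5, -2.6]
opening: 0.0117
```

Call:
arm_command(commands=[2,0,0,0,5,0,0,0,0,5])

```text
clock: 14.62
tool_pos: [0.5982, 0.1367, 0.1693]
orientation: [-109.1, 89.5, 77.9]
force: [-0.2, -0.0, -3.1]
opening: 0.012
```

Call:
arm_command(commands=[1,0,0,0,5,0,0,0,0,5])

```text
clock: 14.88
tool_pos: [0.5983, 0.1368, 0.1693]
orientation: [-113.3, 89.5, 73.7]
force: [-0.5, -0.4, -2.9]
opening: 0.0119
```

Call:
arm_command(commands=[1,0,0,0,5,0,0,0,0,5])

```text
clock: 15.12
tool_pos: [0.5983, 0.1368, 0.1692]
orientation: [-116.9, 89.5, 70.1]
force: [-0.8, -0.1, -0.9]
opening: 0.0122
```

Call:
arm_command(commands=[1,0,0,0,5,0,0,0,0,5])

```text
clock: 15.38
tool_pos: [0.5983, 0.1368, 0.1692]
orientation: [-120.0, 89.4, 67.1]
force: [-1.8, 0.7, -0.2]
opening: 0.012
```

Contact comes at TCP z 0.169, as expected, and the weight has gone off the wrist. Opening partway.

Call:
arm_command(commands=[0,0,0,0,20,0,0,0,0,35,0,0,0,0,45,0,0,0,0,45,0,0,0,0,45])

```text
clock: 16.0
tool_pos: [0.5992, 0.137, 0.1688]
orientation: [-125.9, 89.4, 61.1]
force: [-0.4, 0.5, -0.1]
opening: 0.0392
```

```bash
python3 -c "
from h import *
rel()
a=snap('scene')
cv2.imwrite('pics/c7.png',cv2.resize(a['frame'][260:380,250:410],(800,600),interpolation=cv2.INTER_CUBIC))"
```

```text
t16.00 tcp [0.5992 0.137  0.1688] toolx [ 0.005  0.009 -1.   ] heady -83.0 jaw -173.0 j6 -23.7 F [-0.4  0.5 -0.1] op 39.2
```

View pics/c7.png

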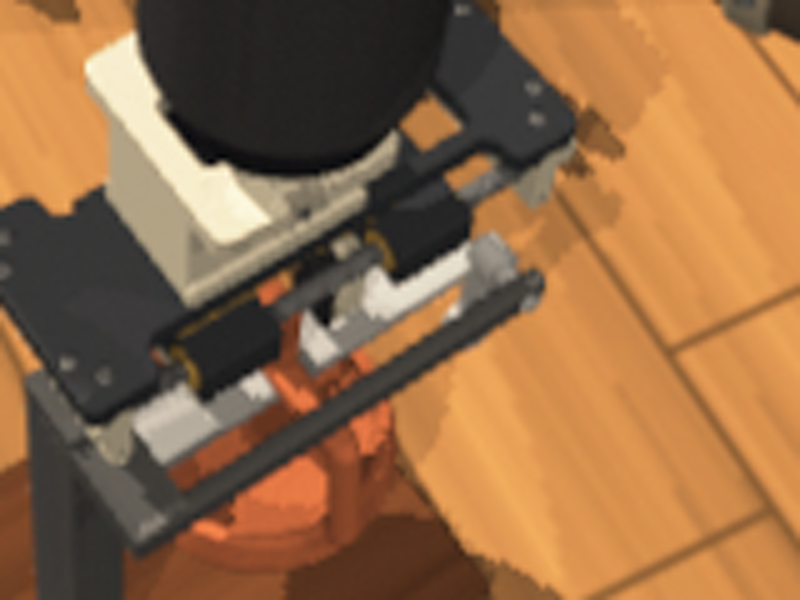

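The fingers are clear of the tab at crop (290,320), and the pot hangs on the peg. Rising straight up.

Call:
arm_command(commands=[-8,0,0,0,45,-15,0,0,0,45,-20,0,0,0,45,-30,0,0,0,45,-40,0,0,0,45])

```text
clock: 16.68
tool_pos: [0.5977, 0.1354, 0.286]
orientation: [-112.4, 89.6, 74.6]
force: [0.4, 0.3, 0.1]
opening: 0.0393
```

Call:
arm_command(commands=[-30,0,40,0,45,0,0,60,0,45,0,0,60,0,45,0,0,0,0,45,0,0,0,0,45])

```text
clock: 17.3
tool_pos: [0.4369, 0.1151, 0.3258]
orientation: [-142.9, 88.8, 44.1]
force: [0.3, -0.3, -0.2]
opening: 0.0392
```

```bash
python3 -c "
from h import *
rel()
a=snap('scene');b=snap('top')
cv2.imwrite('pics/c8.png',np.hstack([cv2.resize(a['frame'][140:410,180:400],(400,491),interpolation=cv2.INTER_CUBIC),cv2.resize(b['frame'][130:290,100:230],(399,491),interpolation=cv2.INTER_CUBIC)]))"
```

```text
t17.30 tcp [0.4369 0.1151 0.3258] toolx [ 0.015  0.015 -1.   ] heady -82.9 jaw -173.0 j6 -32.7 F [ 0.3 -0.3 -0.2] op 39.2
```

View pics/c8.png

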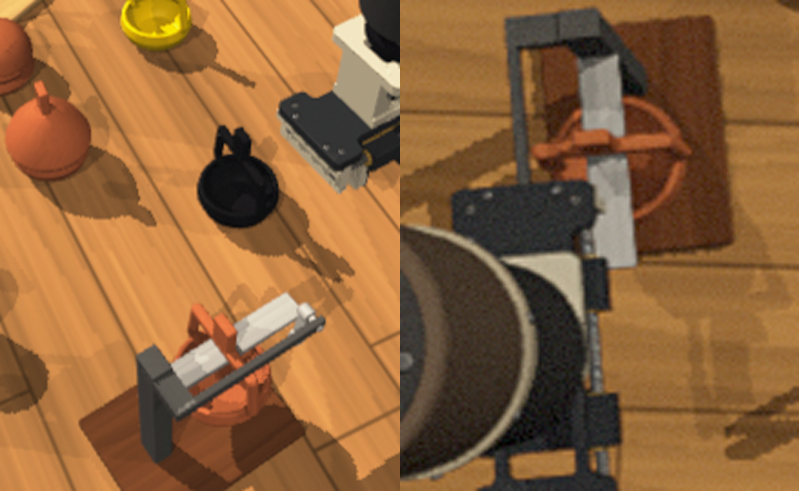

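The pot hangs level across the peg, with its tab at crop (220,330) in the scene view, and the lidded pot is standing undisturbed. I'll let a second pass, check that nothing moves, and hand in.

Call:
arm_command(commands=[0,0,0,0,45,0,0,0,0,45,0,0,0,0,45,0,0,0,0,45,0,0,0,0,45])

```text
clock: 18.02
tool_pos: [0.439, 0.1152, 0.3235]
orientation: [-141.3, 89.1, 45.6]
force: [-0.0, -0.4, -0.6]
opening: 0.0395
```

```bash
python3 -c "
from h import *
a=snap('scene')['frame']
for i in range(8): b=snap('scene')['frame']
r=np.s_[280:390,220:364]
d=cv2.absdiff(cv2.GaussianBlur(a[r],(5,5),0),cv2.GaussianBlur(b[r],(5,5),0)).max(2);print('maxdiff',d.max(),(d>15).sum())
p=cv2.imread('pics/s1.png');q=np.s_[185:240,180:235];print('lidded diff',(cv2.absdiff(cv2.GaussianBlur(p[q],(5,5),0),cv2.GaussianBlur(b[q],(5,5),0)).max(2)>25).sum())
cv2.imwrite('pics/c9.png',cv2.resize(b[280:350,285:375],(720,560),interpolation=cv2.INTER_CUBIC))"
```

```text
maxdiff 4 0
lidded diff 284
```

View pics/c9.png

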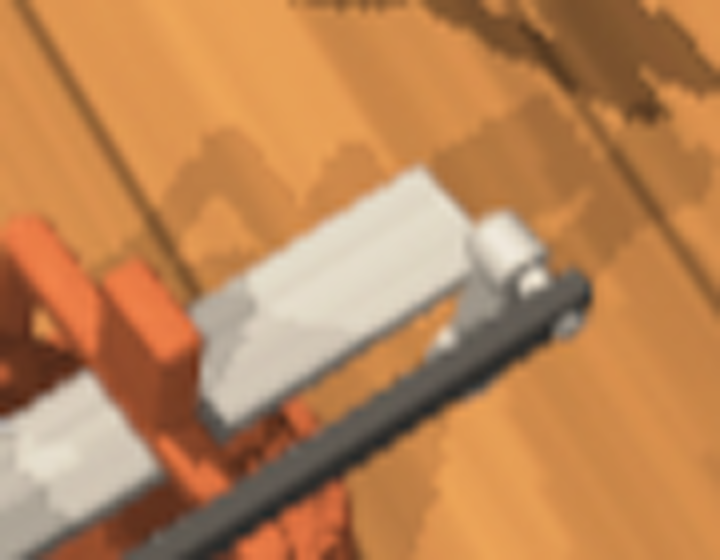

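```bash
python3 -c "
from plant import *
print(close_job())"
```

```text
the job is handed in; nothing more can be done
None
```

The open-handled terracotta pot is hanging on the peg, with the keeper fallen shut behind it, and the job is handed in at about 18.5 s. I gripped it by the tab and pushed the handle in along the peg past the keeper. Then I lowered it until the wrist force went to about zero, opened the gripper and backed off.

**What the last checks showed:**
- **Pot and keeper:** the pot looks level across the peg, and the keeper looks the same as at the start. Frames taken 0.4 s apart showed nothing moving around the stand.
- **Forces:** wrist force readings stayed under about 5 N.
- **Lidded pot:** this check disagreed. It is at the same place in the picture, about scene (206,212) now against (207,213) at the start. But comparing first and last frames flagged 284 changed pixels around it. I put that down to the arm's shadow moving and did not check further.
- **Position estimates:** my two camera views differed by 3–6 mm on the stand and up to about 10 mm on the pot. That was well within what the grip and the arch needed.

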